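Anchor the key box with its locking pin

TASK

Lock the little grey key box to the steel anchor on the desk: slide the box along the desk, without lifting it, until its tongue is fully home in the anchor's slot, then put the long locking pin (tall knob) down through the eye of the anchor and the eye of the tongue until its collar sits on the anchor, and let go. Leave the short flat-headed spare pin in its rest and do not disturb the other things on the desk.

Things in the scene. Friction and masses are not known exactly. Their poses are not given: they have to be found in the camera images.
- anchor: Dark steel fork fixed to the desk, 70 x 64 mm, 40 mm high; origin on the desk under its eye. z up, x from the open slot mouth to the closed back (the way the tongue slides in). Bottom plate 0-14 mm high, top plate 34-40 mm high, a 20 mm high slot between. Slot cheeks 29.4 mm apart, flaring to about 41 mm at the mouth, 18 mm before the eye.
- anchor_eye (a point): Centre of the mouth of the anchor's pin hole, in its top face 40 mm above the desk; axes as the anchor's. Hole 12.5 mm dia. in the top plate (which reaches 18 mm before and 42 mm beyond the eye), 13 mm right through the bottom plate, on one axis. The back block stops the tongue's tip 14 mm beyond the eye, 1 mm past where the eyes line up.
- keybox_handle (a point): Centre of the key box's black handle, 52 mm above the desk over the box's middle; z up, x towards the tongue. The box is loose, 0.4 to 0.6 kg, grey, 80 (x) x 50 (y) x 30 mm high. The handle is a fixed bar along x, 64 mm long, 12 mm wide, 12 mm high (46 to 58 mm above the desk) on two posts, with a 16 mm gap over the lid.
- keybox_eye (a point): Centre of the eye (14 mm dia.) in the box's flat steel tongue, 23 mm above the desk and 58 mm from the box's middle along its x. The tongue is 26 mm wide, 6 mm thick (20 to 26 mm above the desk), and sticks out 31 mm from the box's end; its tip is 13 mm beyond the eye.
- pin_knob (a point): Centre of the tall knob of the long locking pin, to be grasped: a black cylinder 20 mm dia., 22 mm high, axis z (up). The pin (50 g) is 72 mm long; its shank, 9 mm dia., 36 mm long, has a conical end, and the tip lies 61 mm below the knob's centre. It stands upright in one of two wooden rests (either place), knob centre 65 mm above the desk.
- pin_collar (a point): Centre of the underside of the long pin's collar (18 mm dia., 4 mm thick), 25 mm below the knob's centre, 36 mm above the tip. It sits on top of its wooden rest at the start, and on the anchor's top face at the end.
- spare_knob (a point): Centre of the head of the short spare pin: a flat black disc 32 mm dia., 9 mm thick, 58.5 mm above the desk. Its shank is only 20 mm long; it stands in the other rest and must stay there.
- rest_a_top (a point): Centre of the top of the wooden rest that holds the long pin: a fixed block 44 x 44 x 40 mm high with an upright 11.5 mm hole through it.
- rest_b_top (a point): Centre of the top of the like wooden rest that holds the short spare pin.
- ink_bottle: Blue ink bottle with black cap, 55 x 55 x 68 mm high, standing; origin under its centre. Leave alone.
- wax_seal: Brass wax seal, 28 mm dia., 70 mm high, standing; origin under its centre. Leave alone.
- glasses_case: Dark spectacle case 58 (x) x 155 (y) x 36 mm, lying; origin under its centre. Leave alone.
- phone: Cordless phone in its cradle, fixed, about 100 x 85 mm and 188 mm high; origin under its centre. An obstacle beside the work.
- monitor: Fixed flat display; origin under its centre. Its screen is 600 mm wide (along its y), from 66 to 441 mm above the desk; the foot is 170 x 250 x 10 mm. An obstacle to the left of the work.
Things that resemble listed ones, but are neither listed nor needed, are in the scene too. Several things have the shape of the anchor; the one meant has the colours described above.

How it is judged:
On the way:
1. the box stands on the desk with its tongue home in the anchor, the eyes in line (horizontal distance between keybox_eye and anchor_eye below 0.006 m), for 0.2 s.
At the end, for the whole second after the job is handed in: The box stands on the desk, its eye within 6 mm of the anchor's eye; the long pin stands upright (0.12 rad) through both, collar within 3 mm of the anchor's top face and 4 mm of the hole's axis; the spare pin is still in its rest (within 20 mm) (horizontal distance between keybox_eye and anchor_eye below 0.006 m and height (world z) of keybox_handle between 0.048 and 0.056 m and horizontal distance between pin_collar and anchor_eye below 0.004 m and z of pin_collar in the frame of anchor_eye between -0.003 and 0.003 m and angle between pin_knob's own z axis and vertical below 0.12 rad and distance of spare_knob from where it was at the start of the episode below 0.02 m); the robot touches nothing.
It fails at once if the key box is lifted off the desk or tipped over (height (world z) of keybox_handle above 0.064 m or angle between keybox_handle's own z axis and vertical above 0.3 rad).
It fails at once if the short, flat-headed spare pin is moved from its rest (distance of spare_knob from where it was at the start of the episode above 0.02 m).
It fails at once if the ink bottle, wax seal or glasses case is pushed or knocked over (distance of any of ink_bottle, wax_seal, glasses_case from where it was at the start of the episode above 0.02 m or angle between any of ink_bottle, wax_seal's own z axis and vertical above 0.4 rad).
It also fails if it takes over 53 s, if anything falls off the work surface, if the arm or the gripper's body presses on something with over 40 N, if the wrist force passes 120 N, or if a joint passes its speed limit or range.

ROBOT

A 6-joint arm with a two-finger parallel gripper is mounted at the origin on the work surface; the furniture and walls round the work are solid. World frame = base frame: x ahead of the robot, y to its left, z up, the work surface at z = 0. Lengths are in m, angles in rad, forces in N, time in s.
With the tool pointing down it reaches from about 0.325 to 0.9 m from the base axis. Payload 6.1 kg.
Tool frame: the origin (TCP) lies midway between the tips of the shut fingers; the grasp point (between the pads) lies 19 mm behind it; x points along the fingers, y is the direction in which the jaws open and shut, and the axes are right-handed (so a half turn about x gives the same grasp; the last joint's range is limited). The gripper opens to 85 mm and grips with 20 to 120 N. Pads are 22 mm wide; open, the fingers measure 114 mm over their backs; the gripper's body (76 mm by 85 mm) begins 54 mm behind the grasp point. The pads swing forward as they close: fully open they stand 13 mm farther back than shut.
Start: joints at [-1.328, 0.22, 1.526, -0, 1.395, -0.126], TCP at [0.225, -0.583, 0.231] pointing down, gripper open.
Joint ranges: [-2.98, 2.98], [-0.91, 2.08], [0.09, 2.57], [-1.24, 4.39], [0.2, 2.65], [-2.68, 2.68]. Speed limits (rad/s): [2.57, 2.57, 3.01, 3.14, 3.14, 3.14].

INTERFACE

Orientations are given as [roll, pitch, yaw] about the fixed x, y, z axes, in that order (R = Rz(yaw) Ry(pitch) Rx(roll)).
In Python, from plant import movep, move_l, set_joints, gripper_to, hold, inverse_kinematics, observe, get_image, get_calibration, Unreachable, job_done gives the robot as it stands. Calls block until the motion is done:
- movep(position, orientation): joint-space move of the TCP to a pose.
- move_l(position, feed=0.15, rotation=None, max_force=None): straight line of the TCP; rotation=None keeps the orientation; feed is the mean speed in m/s. With max_force (N) it stops when the force on the tool has changed by that much, and returns True; else False.
- set_joints(angles): joint-space move.
- gripper_to(opening, f_grip=None): finger opening in m; f_grip is the grip in N (None keeps the last); returns when the fingers have stopped.
- hold(seconds).
- inverse_kinematics(position, orientation): joint angles nearest the present ones, or None.
- observe(): the state.
- get_image(name): name is "scene" or "top"; returns (picture, depth): 384x512x3 uint8, red, green, blue; 384x512 float32, m along the optical axis (not along the pixel's ray), 0 where there is no reading.
- get_calibration(name): a dict with "intrinsics" (3x3 intrinsics, pixels), "world_from_camera" (4x4, takes a point from camera to world coordinates). Camera axes: x right, y down, z forward; pixel columns grow to the right and rows downward; lengths in m; the calibration is good to about 2 mm. A picture is of the moment at which its call begins. get_calibration takes no time and is no camera call.
A pose or a line that the arm cannot do raises Unreachable and nothing moves.
- job_done(): hands the job in, once; it reports no verdict.
The state is a dict: "time_s": time; "q": joint angles; "joint_velocities": joint speeds; "joint_torque": joint torques, N m; "eef_pos": TCP position; "tcp_rot": TCP orientation; "ft_force": force on the tool from outside, world axes, zero at the start; "torque": the same for the moment, N m; "opening": finger opening in m.
Only numpy, scipy, OpenCV 4.12 (cv2) and the standard library are available. Lean on these libraries where they do the work, as an engineer would, in place of code of your own. Each camera call takes 0.05 s, during which the arm holds its last target.

## Working session

There is one attempt and no reset: what is moved stays moved. The work goes in short steps, each a Python script; the robot and the scene stay as the last script left them, time stands still between calls to the robot, and variables do not carry over. Pictures are saved under pics/ and viewed, and the job is handed in when it is done.

```bash
mkdir -p pics; ls
python3 - <<'E'
from plant import *
import cv2,numpy as np
for n in("scene","top"):
    p,d=get_image(n); cv2.imwrite(f"pics/{n}0.png",p[:,:,::-1]); np.savez(f"{n}0.npz",p=p,d=d)
    c=get_calibration(n); print(n,np.round(c["intrinsics"],1).tolist(),np.round(c["world_from_camera"],3).tolist())
s=observe();print(s["time_s"],s["tcp_rot"],s["opening"],s["ft_force"])
E
```

```text
pics
scene [[464.1, 0.0, 252.4], [0.0, 464.1, 187.4], [0.0, 0.0, 1.0]] [[0.999, 0.04, -0.019, 0.443], [0.04, -0.625, 0.78, -1.121], [0.019, -0.78, -0.626, 0.969], [0.0, 0.0, 0.0, 1.0]]
top [[357.9, 0.0, 254.5], [0.0, 357.9, 188.0], [0.0, 0.0, 1.0]] [[-0.017, -0.996, 0.09, 0.338], [-1.0, 0.016, -0.017, -0.001], [0.015, -0.09, -0.996, 1.05], [0.0, 0.0, 0.0, 1.0]]
0.1 [-1.72241552  1.56905249  1.78799794] 0.08543744265761719 [-0.48183688 -0.11944048  0.54943166]
```

View pics/scene0.png

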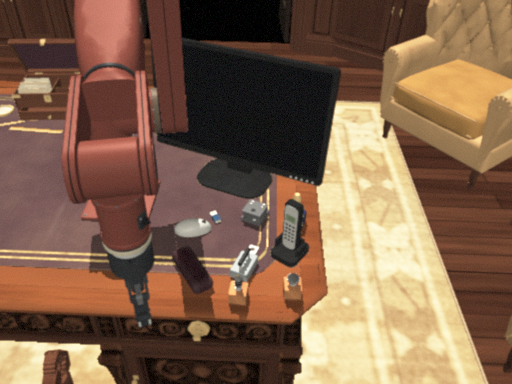

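View pics/top0.png

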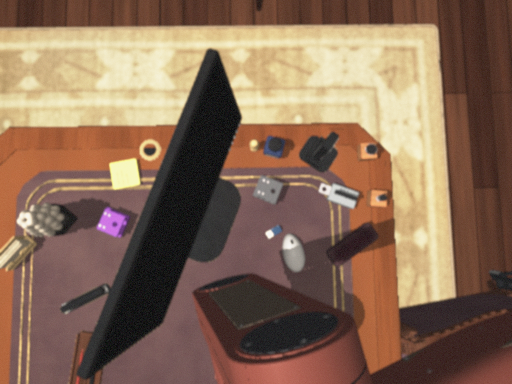

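The anchor and its eye appear near top (268,189), the box near (342,195), and the rests near (370,150) and (380,198). I'll zoom in on both views.

```bash
cat > h.py <<'E'
import numpy as np,cv2
from plant import *
def cloud(n,d):
    c=get_calibration(n);K=c["intrinsics"];T=np.array(c["world_from_camera"])
    v,u=np.mgrid[:d.shape[0],:d.shape[1]]
    P=np.stack([(u-K[0][2])/K[0][0]*d,(v-K[1][2])/K[1][1]*d,d],-1)
    W=P@T[:3,:3].T+T[:3,3]; W[d<=0]=np.nan
    return W
def pix2w(n,u,v,z):
    c=get_calibration(n);K=np.array(c["intrinsics"]);T=np.array(c["world_from_camera"])
    r=T[:3,:3]@np.linalg.inv(K)@np.array([u,v,1.]);o=T[:3,3]
    return o+r*(z-o[2])/r[2]
def w2pix(n,p):
    c=get_calibration(n);K=np.array(c["intrinsics"]);T=np.array(c["world_from_camera"])
    q=K@(T[:3,:3].T@(np.array(p)-T[:3,3])); return q[:2]/q[2]
def crop(p,u0,u1,v0,v1,s,f):
    cv2.imwrite(f,cv2.resize(p[v0:v1,u0:u1,::-1],None,fx=s,fy=s,interpolation=cv2.INTER_NEAREST))
E
python3 - <<'E'
from h import *
p=np.load("top0.npz")["p"];crop(p,240,400,125,225,5,"pics/t1.png")
p=np.load("scene0.npz")["p"];crop(p,170,320,185,310,5,"pics/s1.png")
E
```

```text
(no output)
```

View pics/t1.png

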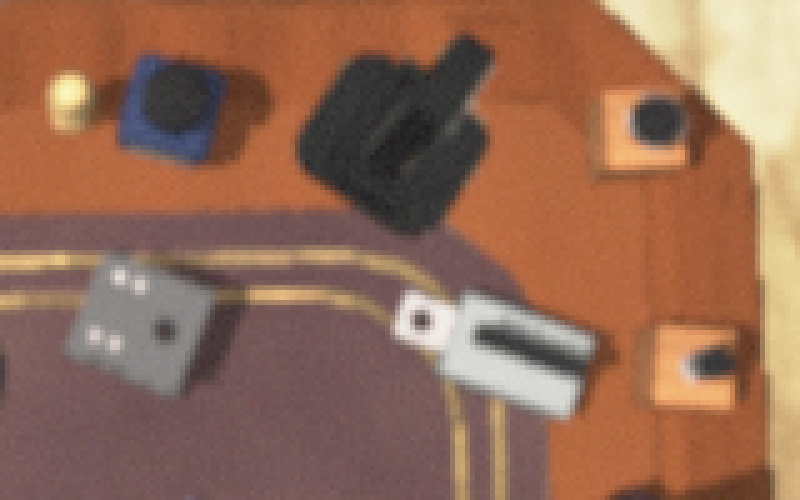

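View pics/s1.png

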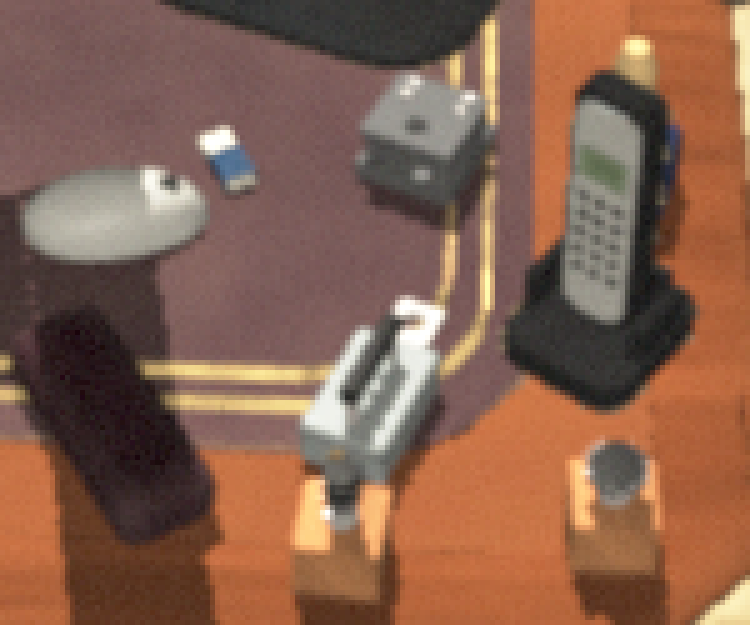

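```bash
cat > m.py <<'E'
from h import *
import sys
def seg(W,z0,z1,c,r):
    m=(W[...,2]>z0)&(W[...,2]<z1)&(np.hypot(W[...,0]-c[0],W[...,1]-c[1])<r); return W[m],m
def rect(P):
    (c,s,a)=cv2.minAreaRect((P[:,:2]*1000).astype(np.float32)); return np.round(c,1),np.round(s,1),round(a,1)
E
python3 - <<'E'
from m import *
A=pix2w("top",240+165/5,125+329/5,.04);H=pix2w("top",240+530/5,125+350/5,.052);E=pix2w("top",240+421/5,125+320/5,.023)
Ra=pix2w("top",240+695/5,125+365/5,.04);Rb=pix2w("top",240+640/5,125+130/5,.04)
Kn=pix2w("top",240+718/5,125+361/5,.07)
for n,x in dict(A=A,H=H,E=E,Ra=Ra,Rb=Rb,Kn=Kn).items(): print("guess",n,np.round(x,4))
for n in("top","scene"):
    d=np.load(n+"0.npz")["d"];W=cloud(n,d)
    for nm,c,z0,z1,r in(("anchor",A,.034,.046,.055),("handle",H,.048,.064,.05),("box",H,.024,.036,.06),("tongue",E,.015,.03,.025),("restA",Ra,.034,.043,.04),("restB",Rb,.034,.043,.04),("pin",Kn,.066,.085,.03),("spare",Rb,.055,.07,.03)):
        P,m=seg(W,z0,z1,c,r)
        if len(P)>4: print(n,nm,len(P),"mean",np.round(P.mean(0),4),"medz",round(float(np.median(P[:,2])),4),rect(P))
E
```

```text
guess A [ 0.4198 -0.0706  0.04  ]
guess H [ 0.4037 -0.2744  0.052 ]
guess E [ 0.4241 -0.2199  0.023 ]
guess Ra [ 0.3945 -0.3715  0.04  ]
guess Rb [ 0.5302 -0.3463  0.04  ]
guess Kn [ 0.3948 -0.3734  0.07  ]
top anchor 430 mean [ 0.4266 -0.0586  0.0408] medz 0.0408 (array([426.6, -59.1]), array([59.5, 60.3]), 67.1)
top handle 103 mean [ 0.4051 -0.2715  0.0583] medz 0.0588 (array([ 405.7, -272.6]), array([63.4, 12.9]), 69.8)
top box 425 mean [ 0.4062 -0.2655  0.03  ] medz 0.0302 (array([ 408.1, -264.7]), array([97.1, 50.2]), 69.2)
top tongue 101 mean [ 0.4238 -0.2239  0.0263] medz 0.0263 (array([ 422.8, -224. ]), array([39.2, 36.9]), 66.8)
top restA 165 mean [ 0.3961 -0.3658  0.0403] medz 0.0406 (array([ 396. , -369.4]), array([45.5, 43. ]), 89.1)
top restB 126 mean [ 0.5302 -0.3402  0.0401] medz 0.0406 (array([ 533.5, -346.8]), array([44.2, 45.2]), 2.9)
top pin 47 mean [ 0.3955 -0.3681  0.0763] medz 0.0764 (array([ 395.1, -368.3]), array([18.5, 16.6]), 88.5)
top spare 115 mean [ 0.5329 -0.3461  0.0632] medz 0.0636 (array([ 533.2, -346.7]), array([30. , 31.2]), 87.2)
scene anchor 284 m
[... 168 characters left out ...]
-273.9]), array([66. , 12.2]), 69.1)
scene box 349 mean [ 0.4064 -0.2788  0.0287] medz 0.0286 (array([ 407.5, -266.2]), array([97.3, 50.8]), 69.5)
scene tongue 59 mean [ 0.4284 -0.2205  0.0246] medz 0.025 (array([ 423.2, -223.1]), array([35.8, 27. ]), 69.9)
scene restA 208 mean [ 0.3951 -0.3759  0.039 ] medz 0.0391 (array([ 394.5, -372.1]), array([48.3, 43.9]), 84.1)
scene restB 175 mean [ 0.5311 -0.3564  0.0391] medz 0.039 (array([ 532.4, -348.8]), array([43.7, 48.7]), 0.5)
scene pin 57 mean [ 0.3953 -0.3724  0.0736] medz 0.0742 (array([ 394.1, -372.2]), array([22.4, 18.4]), 70.4)
scene spare 121 mean [ 0.5321 -0.3497  0.0616] medz 0.0619 (array([ 532.2, -348.1]), array([31.3, 31.2]), 27.9)
```

```bash
cat >> m.py <<'E'
from scipy.optimize import minimize
def planexy(n,shape,z):
    c=get_calibration(n);K=np.array(c["intrinsics"]);T=np.array(c["world_from_camera"])
    v,u=np.mgrid[:shape[0],:shape[1]]
    r=np.stack([u,v,np.ones_like(u)],-1)@(T[:3,:3]@np.linalg.inv(K)).T;o=T[:3,3]
    return (o+r*((z-o[2])/r[...,2])[...,None])[...,:2]
def fitrect(n,d,c,yaw,L,Wd,ztop,zlo,zhi,off=0,extra=None,R=None):
    """rect LxWd at height ztop, centre offset 'off' along x from returned origin"""
    W=cloud(n,d);xy=planexy(n,d.shape,ztop)
    R=R or .75*max(L,Wd)
    cc=np.array(c)+off*np.array([np.cos(yaw),np.sin(yaw)])
    m=np.hypot(xy[...,0]-cc[0],xy[...,1]-cc[1])<R
    m&=~np.isnan(W[...,2]); 
    z=W[...,2][m];X=xy[m];keep=z<zhi;lab=(z>zlo)[keep];X=X[keep]
    def cost(p,s):
        q=X-p[:2];cs,sn=np.cos(p[2]),np.sin(p[2])
        a=q[:,0]*cs+q[:,1]*sn-off;b=-q[:,0]*sn+q[:,1]*cs
        f=lambda a,b,L,w:np.minimum(L/2-np.abs(a),w/2-np.abs(b))
        sd=f(a,b,L,Wd)
        if extra: sd=np.maximum(sd,f(a-extra[0],b,extra[1],extra[2]))
        t=np.where(lab,sd,-sd)/s
        return np.mean(np.logaddexp(0,-np.clip(t,-8,50)))
    p=np.array([*c,yaw])
    for s in(.004,.002,.0012):
        p=minimize(cost,p,args=(s,),method="Nelder-Mead",options=dict(initial_simplex=p+np.array([[0,0,0],[.006,0,0],[0,.006,0],[0,0,.08]]),xatol=1e-5,fatol=1e-7)).x
    return p,cost(p,.0012)
def anchor(n,d): return fitrect(n,d,(.421,-.070),1.18,.060,.064,.04,.033,.05,off=.012)
def box(n,d,c,yaw): return fitrect(n,d,c,yaw,.08,.05,.03,.0215,.09,extra=None)
E
python3 - <<'E'
from m import *
for n in("top","scene"):
    f=np.load(n+"0.npz");d=f["d"]
    p,c=anchor(n,d);print(n,"anchor",np.round(p[:2]*1000,1),np.degrees(p[2]).round(2),round(c,3))
    p,c=fitrect(n,d,(.4055,-.273),1.215,.064,.012,.058,.05,.09,R=.05);print(n,"handle",np.round(p[:2]*1000,1),np.degrees(p[2]).round(2),round(c,3))
    for nm,c0 in(("restA",(.3955,-.370)),("restB",(.533,-.347))):
        p,c=fitrect(n,d,c0,0.,.044,.044,.04,.03,.05);print(n,nm,np.round(p[:2]*1000,1),np.degrees(p[2]).round(2),round(c,3))
    W=cloud(n,d)
    for nm,z0,z1,x0,x1,y0,y1 in(("pin",.07,.08,.37,.42,-.4,-.34),("spare",.057,.07,.5,.56,-.38,-.31)):
        P=W[(W[...,2]>z0)&(W[...,2]<z1)&(W[...,0]>x0)&(W[...,0]<x1)&(W[...,1]>y0)&(W[...,1]<y1)];print(n,nm,rect(P),np.round(P.mean(0),4))
    # obstacles
    M=(W[...,2]>.07)&(W[...,0]>.25)&(W[...,0]<.7)&(W[...,1]>-.33)&(W[...,1]<.25)
    for zl,zh in((.07,.12),(.12,.2),(.2,.3),(.3,.5)):
        Q=W[M&(W[...,2]>zl)&(W[...,2]<zh)]
        r=np.hypot(Q[:,0]-.42,Q[:,1]+.07);i=np.argsort(r)[:1]
        print("  obst",zl,len(Q),np.round(Q[i],3).tolist(), "phone" ,np.round(Q[(Q[:,1]<-.2)].min(0),3) if (Q[:,1]<-.2).any() else "",np.round(Q[(Q[:,1]<-.2)].max(0),3)if (Q[:,1]<-.2).any() else "")
E
```

```text
top anchor [421.7 -70. ] 66.74 0.212
top handle [ 405.1 -271.7] 68.94 0.039
top restA [ 396.  -368.1] -4.88 0.163
top restB [ 532.6 -345.3] 1.58 0.161
top pin (array([ 395.1, -368.5]), array([18.1, 16.6]), 88.5) [ 0.3955 -0.3686  0.0762]
top spare (array([ 533.2, -346.7]), array([30. , 31.2]), 87.2) [ 0.5331 -0.3462  0.0633]
  obst 0.07 638 [[0.534, -0.077, 0.071]] phone [ 0.507 -0.205  0.072] [ 0.549 -0.2    0.118]
  obst 0.12 1558 [[0.518, -0.182, 0.154]] phone [ 0.507 -0.224  0.131] [ 0.555 -0.2    0.194]
  obst 0.2 2246 [[0.478, 0.085, 0.203]] phone  
  obst 0.3 8086 [[0.479, 0.096, 0.302]] phone  
scene anchor [420.7 -74.1] 65.45 0.219
scene handle [ 404.8 -277.5] 68.42 0.053
scene restA [ 394.8 -375. ] -4.95 0.206
scene restB [ 531.9 -353.7] -0.91 0.183
scene pin (array([ 393. , -371.3]), array([22.7, 17.5]), 51.0) [ 0.3948 -0.3716  0.0746]
scene spare (array([ 532.5, -348.1]), array([31. , 31.4]), 34.4) [ 0.5321 -0.3492  0.0618]
  obst 0.07 1789 [[0.553, -0.02, 0.07]] phone [ 0.506 -0.231  0.07 ] [ 0.556 -0.2    0.12 ]
  obst 0.12 3284 [[0.517, -0.187, 0.185]] phone [ 0.506 -0.23   0.12 ] [ 0.556 -0.201  0.193]
  obst 0.2 3925 [[0.475, 0.079, 0.22]] phone  
  obst 0.3 6828 [[0.485, 0.089, 0.319]] phone
```

```bash
cat >> h.py <<'E'
from scipy.spatial.transform import Rotation as Ro
import warnings; warnings.filterwarnings("ignore")
def rot(th):
    x=np.array([0,0,-1.]);y=np.array([np.cos(th),np.sin(th),0]);return Ro.from_matrix(np.stack([x,y,np.cross(x,y)],1)).as_euler("xyz").tolist()
def st(t=""):
    s=observe();R=Ro.from_euler("xyz",s["tcp_rot"]).as_matrix()
    print(t,round(s["time_s"],2),"tcp",np.round(np.array(s["eef_pos"])*1000,1),"jaw",np.degrees(np.arctan2(R[1,1],R[0,1])).round(2),"F",np.round(s["ft_force"],1),"op",round(s["opening"]*1000,1))
    return s
E
python3 - <<'E'
from h import *
s=st()
for th in(68.8-90,68.8+90):
    for p in((.405,-.273,.13),(.405,-.273,.036),(.38,-.17,.036),(.40,-.124,.036),(.421,-.07,.05),(.421,-.07,.13),(.395,-.37,.05)):
        q=inverse_kinematics(p,rot(np.radians(th)));print(th,p,None if q is None else np.round(q,2).tolist())
E
```

```text
0.1 tcp [ 225.2 -582.4  230.3] jaw -68.87 F [-0.5 -0.1  0.5] op 85.4
-21.200000000000003 (0.405, -0.273, 0.13) [-0.75, -0.01, 1.97, -0.0, 1.18, -0.38]
-21.200000000000003 (0.405, -0.273, 0.036) [-0.75, 0.14, 2.02, -0.0, 0.98, -0.38]
-21.200000000000003 (0.38, -0.17, 0.036) [-0.61, -0.03, 2.2, -0.0, 0.97, -0.24]
-21.200000000000003 (0.4, -0.124, 0.036) [-0.49, -0.03, 2.2, -0.0, 0.97, -0.12]
-21.200000000000003 (0.421, -0.07, 0.05) [-0.35, -0.03, 2.17, -0.0, 1.0, 0.02]
-21.200000000000003 (0.421, -0.07, 0.13) [-0.35, -0.17, 2.12, -0.0, 1.19, 0.02]
-21.200000000000003 (0.395, -0.37, 0.05) [-0.9, 0.23, 1.88, -0.0, 1.03, -0.53]
158.8 (0.405, -0.273, 0.13) None
158.8 (0.405, -0.273, 0.036) None
158.8 (0.38, -0.17, 0.036) None
158.8 (0.4, -0.124, 0.036) None
158.8 (0.421, -0.07, 0.05) None
158.8 (0.421, -0.07, 0.13) None
158.8 (0.395, -0.37, 0.05) [-0.9, 0.23, 1.88, 0.0, 1.03, 2.61]
```

Run:
```python
from h import *
th=np.radians(68.8-90)
gripper_to(.045,30)
movep([.405,-.273,.13],rot(th)); st("above")
print(move_l([.405,-.273,.036],feed=.08,max_force=12)); st("down")
gripper_to(0.0,30); st("grip")
for n in("scene","top"):
    p,d=get_image(n);np.savez(n+"1.npz",p=p,d=d)
    crop(p,*((170,320,185,310) if n=="scene" else (240,400,125,225)),5,f"pics/{n}1.png")
```

```text
above 1.97 tcp [ 405.3 -274.3  130.7] jaw -21.28 F [ 0.2 -0.4 -0.1] op 45.2
False
down 3.29 tcp [ 405.4 -273.4   36.6] jaw -21.2 F [-0.6  0.3 -0.7] op 45.1
grip 3.68 tcp [ 404.9 -273.1   36.2] jaw -21.2 F [-2.2 -0.3  1.8] op 11.0
```

View pics/scene1.png

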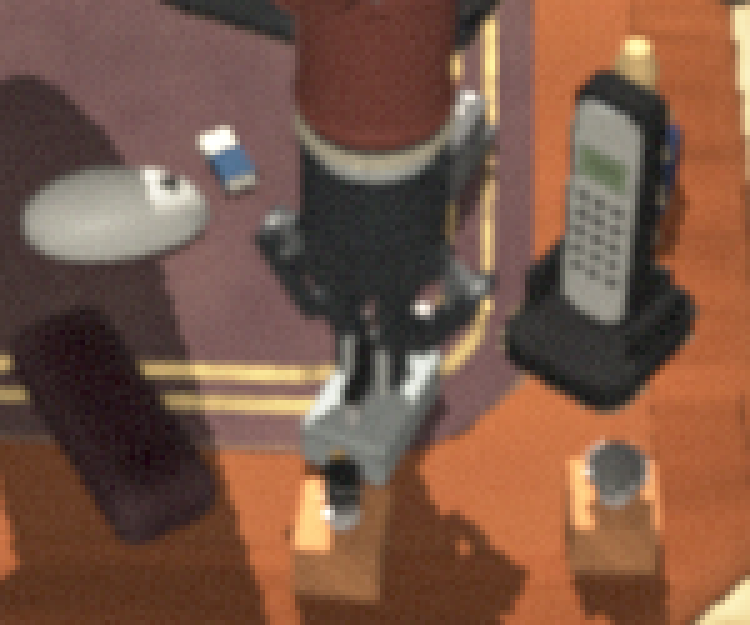

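View pics/top1.png

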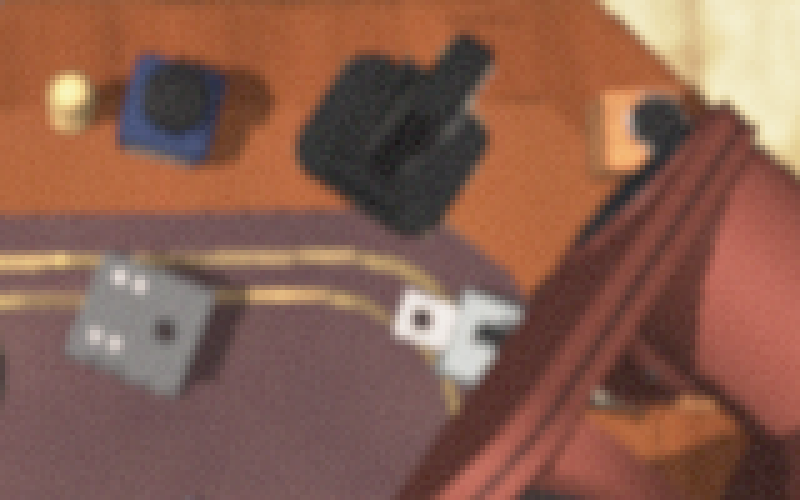

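```bash
cat >> m.py <<'E'
def hole(n,p,u,v,r,z):
    g=cv2.GaussianBlur(p.astype(np.float32).mean(2),(0,0),.5)
    for _ in range(8):
        vv,uu=np.mgrid[int(round(v))-r-1:int(round(v))+r+2,int(round(u))-r-1:int(round(u))+r+2]
        G=g[vv,uu];bg=np.percentile(G,70);w=np.clip(bg-12-G,0,None)*(np.hypot(uu-u,vv-v)<r)
        u,v=(w*uu).sum()/w.sum(),(w*vv).sum()/w.sum()
    return (u,v),pix2w(n,u,v,z)
E
python3 - <<'E'
from m import *
for k in("top0","top1"):
    p=np.load(k+".npz")["p"]
    for nm,u,v,z in(("anchor",272.6,190.4,.04),("tongue",323.8,188.6,.026)):
        q,w=hole("top",p,u,v,4,z);print(k,nm,np.round(q,2),np.round(w*1000,1))
p=np.load("scene0.npz")["p"]
for nm,u,v,z in(("anchor",170+417/5-.4,185+124/5-.4,.04),):
        q,w=hole("scene",p,u,v,4,z);print("scene",nm,np.round(q,2),np.round(w*1000,1))
for n in("top",):
  for k in "01":
    d=np.load(n+k+".npz")["d"]
    for off in(.012,):
      for lo in(.028,.033,.036):
        p,c=fitrect(n,d,(.421,-.07),1.17,.060,.064,.04,lo,.05,off=off,R=.05);print(n,k,lo,np.round(p[:2]*1000,1),np.degrees(p[2]).round(2),round(c,3))
p=np.load("top1.npz")["p"];crop(p,250,300,170,210,14,"pics/anc.png")
E
```

```text
top0 anchor [272.57 190.71] [420.1 -69.3  40. ]
top0 tongue [323.77 188.65] [ 424.8 -218.    26. ]
top1 anchor [272.55 190.73] [420.  -69.3  40. ]
top1 tongue [323.85 188.42] [ 425.5 -218.3   26. ]
scene anchor [252.78 209.74] [420.2 -71.5  40. ]
top 0 0.028 [421.7 -70. ] 66.75 0.195
top 0 0.033 [421.7 -70. ] 66.75 0.195
top 0 0.036 [421.7 -70.1] 66.67 0.218
top 1 0.028 [421.6 -70. ] 66.85 0.193
top 1 0.033 [421.7 -70. ] 66.79 0.195
top 1 0.036 [421.9 -70.1] 67.11 0.214
```

View pics/anc.png

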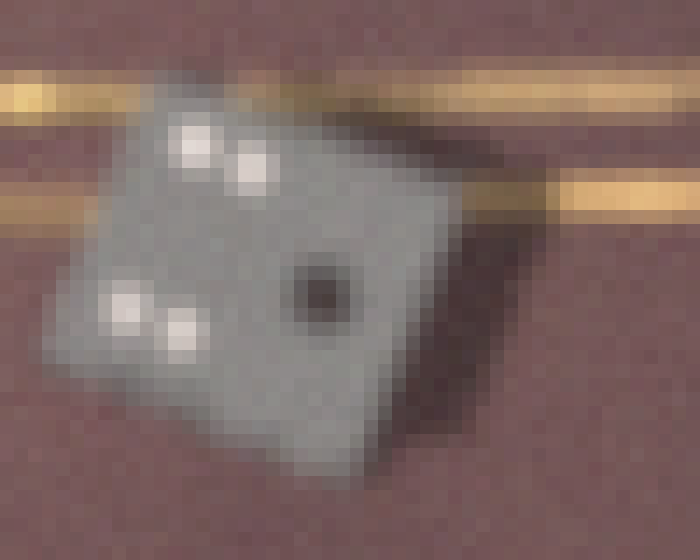

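Run:
```python
from h import *
th=np.radians(66.7-90)
E=np.array([.4209,-.0697]);ax=np.array([np.cos(th+np.pi/2),np.sin(th+np.pi/2)])
q=E-.103*ax
print(move_l([*q,.0363],feed=.09,rotation=rot(th),max_force=30)); st("pre")
for n in("scene","top"):
    p,d=get_image(n);np.savez(n+"2.npz",p=p,d=d)
    crop(p,*((170,320,185,310) if n=="scene" else (240,400,125,225)),5,f"pics/{n}2.png")
```

```text
False
pre 5.17 tcp [ 380.  -163.9   36.2] jaw -23.32 F [-0.2  4.   1.5] op 11.3
```

View pics/scene2.png

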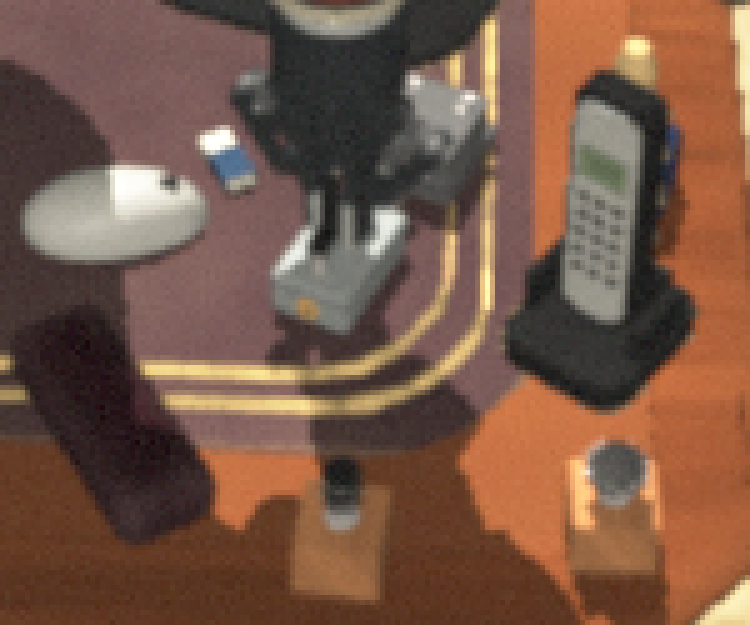

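View pics/top2.png

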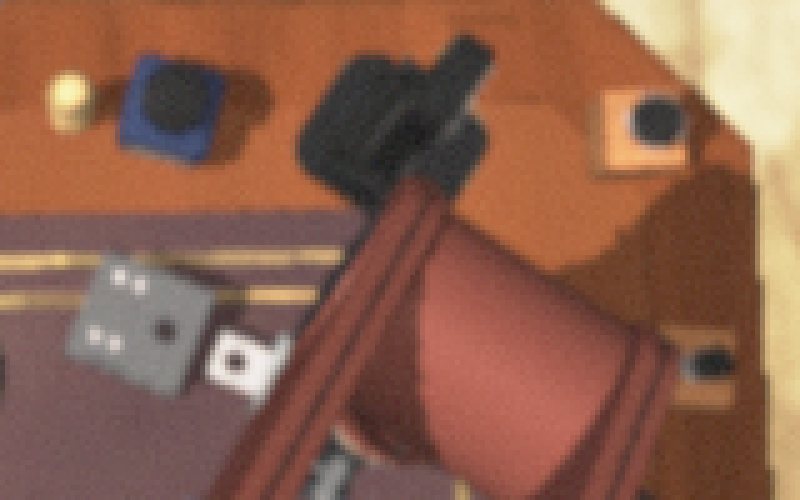

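Run:
```python
from m import *
p=np.load("top2.npz")["p"]
q,a=hole("top",p,272.5,190.7,4,.04);q2,t=hole("top",p,240+236/5-.4,125+360/5-.4,4,.026)
print(q,q2,np.round(a*1000,1),np.round(t*1000,1)); v=(a-t)[:2]
for y in(66,66.7,67.5):
    x=np.array([np.cos(np.radians(y)),np.sin(np.radians(y))]);print(y,"along",v@x*1000,"lat(left+)",(x[0]*v[1]-x[1]*v[0])*1000)
s=observe();x=np.array([np.cos(np.radians(66.68)),np.sin(np.radians(66.68))]);print("expected tongue",(np.array(s["eef_pos"])[:2]+.058*x)*1000)
crop(p,250,300,170,210,14,"pics/anc2.png")
```

```text
(np.float64(272.60744022559857), np.float64(190.72697218716436)) (np.float64(286.65953741392224), np.float64(196.90458533751746)) [420.  -69.5  40. ] [ 402.8 -110.4   26. ]
66 along 44.41196290686059 lat(left+) 0.8475808045421869
66.7 along 44.4190033223859 lat(left+) 0.30493656137086866
67.5 along 44.41893111529318 lat(left+) -0.31527929749479433
expected tongue [ 403.0343044  -110.86642459]
```

View pics/anc2.png

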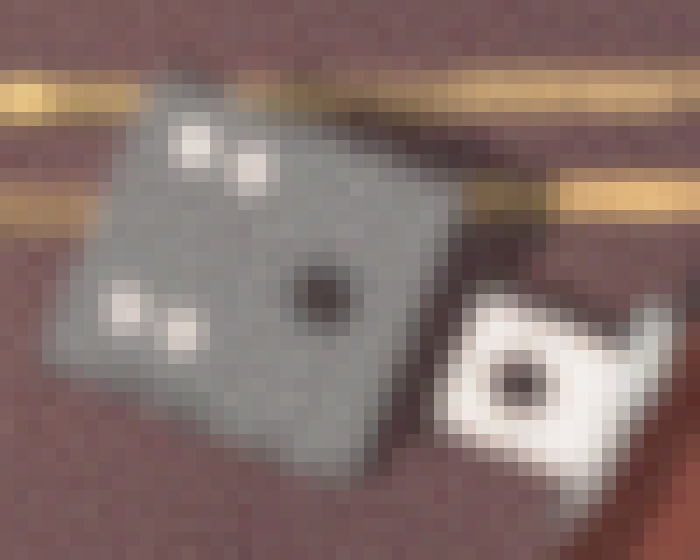

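Run:
```python
from h import *
th=np.radians(66.7-90);ax=np.array([np.cos(th+np.pi/2),np.sin(th+np.pi/2)]);lat=np.array([-ax[1],ax[0]])
s=st();p0=np.array(s["eef_pos"])[:2]
print(move_l([*(p0+.034*ax+.0003*lat),.0363],feed=.05,max_force=18)); st("a")
print(move_l([*(p0+.050*ax+.0003*lat),.0363],feed=.02,max_force=12)); s=st("b")
d=np.array(s["eef_pos"])[:2]-p0;print("travel",d@ax*1000,d@lat*1000)
```

```text
5.28 tcp [ 380.1 -164.1   36.2] jaw -23.32 F [-0.7  3.5  2.1] op 11.1
False
a 6.11 tcp [ 393.3 -132.3   36.3] jaw -23.28 F [ 0.4  1.5 -1.3] op 11.3
True
b 6.65 tcp [ 396.7 -125.1   36.3] jaw -23.22 F [-1.1 -3.8 -0.2] op 11.2
travel 42.376825972653165 0.17432123936732616
```

Run:
```python
from m import *
st()
for n in("scene","top"):
    p,d=get_image(n);np.savez(n+"3.npz",p=p,d=d)
crop(p,250,300,170,210,14,"pics/anc3.png")
p=np.load("scene3.npz")["p"];crop(p,205,285,180,250,9,"pics/s3.png");st()
```

```text
6.65 tcp [ 396.7 -125.1   36.3] jaw -23.22 F [-1.1 -3.8 -0.2] op 11.2
 6.75 tcp [ 396.6 -125.2   36.3] jaw -23.25 F [-0.9 -4.5  1.9] op 11.5
```

View pics/anc3.png

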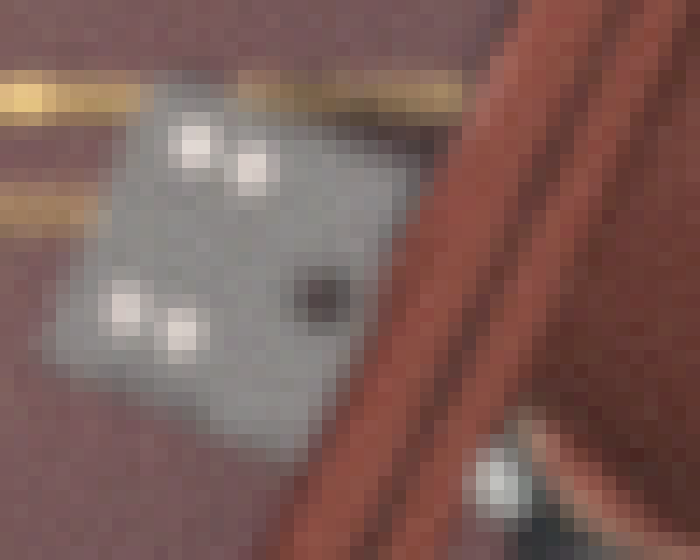

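View pics/s3.png

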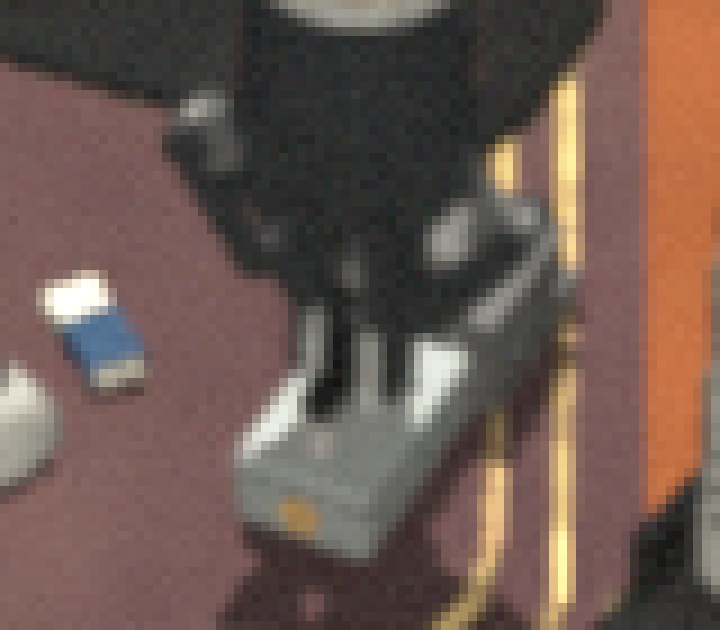

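Run:
```python
from h import *
th=np.radians(66.7-90);ax=np.array([np.cos(th+np.pi/2),np.sin(th+np.pi/2)]);lat=np.array([-ax[1],ax[0]])
p0=np.array([.3801,-.1641])
for k in(.044,.046,.048):
    r=move_l([*(p0+k*ax+.0003*lat),.0363],feed=.015,max_force=20); s=st(k)
    d=np.array(s["eef_pos"])[:2]-p0;F=np.array(s["ft_force"])[:2];print(r,"travel",d@ax*1000,d@lat*1000,"Fax",F@ax,"Flat",F@lat)
    if r:break
```

```text
0.044 7.02 tcp [ 396.9 -124.8   36.6] jaw -23.23 F [-5.4 -9.3  1.4] op 11.3
False travel 42.72444762105152 0.08460634241644165 Fax -10.727564359091676 Flat 1.3120411113409198
0.046 7.3 tcp [ 397.3 -124.3   37. ] jaw -23.19 F [ -8.9 -13.5   6.4] op 10.8
False travel 43.392506558055324 -0.014719534942458229 Fax -15.936522197809072 Flat 2.8300156521748585
0.048 7.58 tcp [ 397.8 -123.3   37.5] jaw -23.17 F [-14.3 -16.9  12.2] op 11.1
False travel 44.424294664365966 -0.10644731625972237 Fax -21.157602639328264 Flat 6.441532462019054
```

Run:
```python
from m import *
gripper_to(.045); st("open")
s=observe();p=s["eef_pos"];move_l([p[0],p[1],.13],feed=.12); st("up")
movep([.3945,-.369,.14],rot(np.radians(-23.3)));st("away")
for n in("scene","top"):
    p,d=get_image(n);np.savez(n+"4.npz",p=p,d=d)
crop(p,250,320,165,215,11,"pics/t4.png")
q,a=hole("top",p,272.5,190.7,4,.04);print(np.round(a*1000,1))
h=fitrect("top",d,(.397,-.126),1.165,.064,.012,.058,.05,.09,R=.045);print("handle",np.round(h[0],4),np.degrees(h[0][2]),h[1])
h=fitrect("scene",np.load("scene4.npz")["d"],(.397,-.126),1.165,.064,.012,.058,.05,.09,R=.045);print("handle sc",np.round(h[0],4),np.degrees(h[0][2]),h[1])
p=np.load("scene4.npz")["p"];crop(p,205,285,180,250,9,"pics/s4.png");st()
```

```text
open 8.01 tcp [ 398.7 -119.5   36.1] jaw -23.26 F [0.8 0.4 1.1] op 45.2
up 8.94 tcp [ 398.2 -119.2  129.3] jaw -23.28 F [-0.1 -0.   0.5] op 44.5
away 9.93 tcp [ 394.4 -367.6  139.2] jaw -23.29 F [ 0.5  0.7 -0.4] op 44.8
[419.3 -69.8  40. ]
handle [ 0.3976 -0.1245  1.1731] 67.21448547527477 0.04814259072436284
handle sc [0.1306 0.0195 2.0381] 116.77375013478039 1.9287498479639178e-22
 10.03 tcp [ 394.9 -367.3  139.7] jaw -23.2 F [-1.1  0.2  0.1] op 45.0
```

View pics/t4.png

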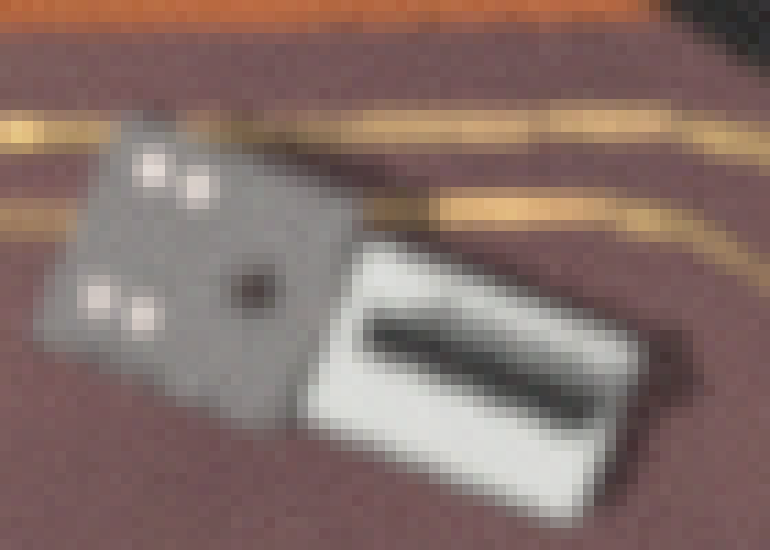

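View pics/s4.png

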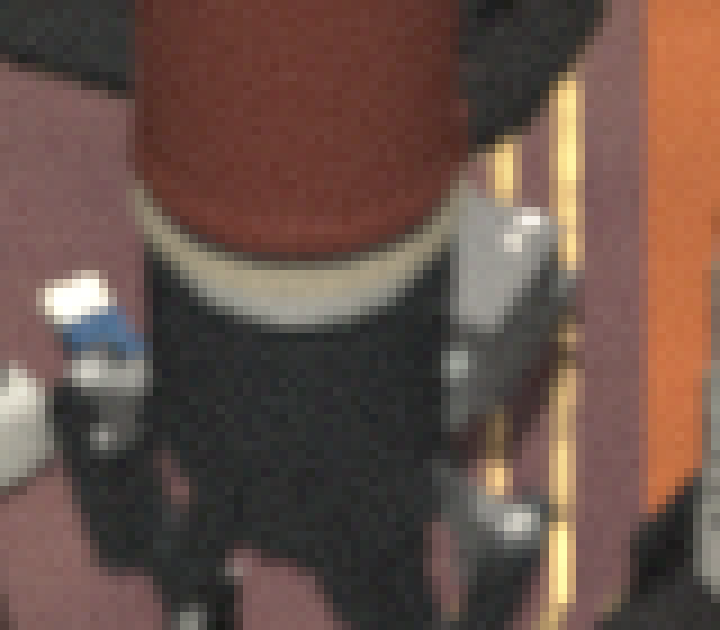

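Run:
```python
from m import *
c=[.3948,-.3692]
movep([*c,.12],rot(np.radians(66.7)));st("above")
print(move_l([*c,.048],feed=.08,max_force=12));st("down")
gripper_to(0.0,20);st("sq1")
hold(.2);s=st("sq1b")
gripper_to(.045)
p=s["eef_pos"];print(move_l([*p[:2],.088],feed=.1));st("up")
```

```text
above 11.43 tcp [ 395.1 -368.9  120.2] jaw 66.68 F [ 0.2  0.  -0.2] op 45.0
False
down 12.47 tcp [ 395.2 -369.6   48.6] jaw 66.7 F [0.3 0.7 0.3] op 45.1
sq1 12.82 tcp [ 395.2 -369.6   48.7] jaw 66.7 F [-0.1  0.5  2.8] op 19.2
sq1b 13.02 tcp [ 395.1 -369.6   48.6] jaw 66.7 F [0.1 0.3 5.7] op 18.9
False
up 13.93 tcp [ 395.2 -369.7   88.2] jaw 66.7 F [ 0.4  0.5 -0.9] op 45.0
```

Run:
```python
from m import *
c=[.3951,-.3695]
movep([*c,.09],rot(np.radians(-23.3)));st("rot")
print(move_l([*c,.048],feed=.08,max_force=12));st("down")
gripper_to(0.0,40);hold(.15);st("sq2")
move_l([*c,.115],feed=.1);st("lift")
for n in("scene","top"):
    p,d=get_image(n);np.savez(n+"5.npz",p=p,d=d)
crop(p,330,410,170,220,10,"pics/t5.png")
p=np.load("scene5.npz")["p"];crop(p,205,285,210,280,9,"pics/s5.png");st()
```

```text
rot 15.33 tcp [ 394.9 -369.3   89.6] jaw -23.25 F [-0.   0.7  0. ] op 44.8
False
down 16.01 tcp [ 395.1 -369.5   47.8] jaw -23.3 F [0.6 0.2 0.5] op 44.9
sq2 16.51 tcp [ 395.5 -370.    48.7] jaw -23.3 F [-0.4 -0.4  3.1] op 18.8
lift 17.32 tcp [ 394.8 -369.1  114.4] jaw -23.3 F [ 0.9  0.3 -0.7] op 18.7
 17.43 tcp [ 394.6 -368.9  113.9] jaw -23.3 F [-0.2 -0.2 -1.2] op 18.9
```

View pics/s5.png

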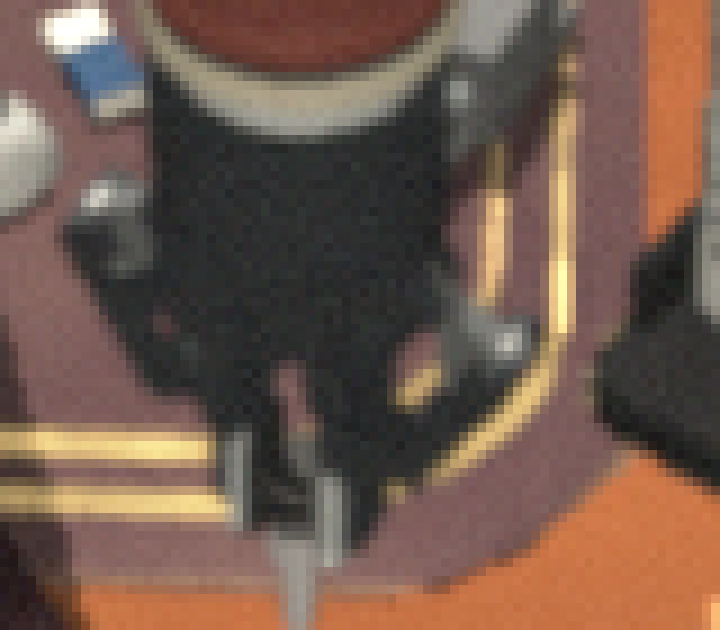

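Run:
```python
from m import *
e=np.array([.4206,-.0700]);R=rot(np.radians(-23.3))
s=observe();p=s["eef_pos"];move_l([*p[:2],.128],feed=.12)
move_l([*(e),.128],feed=.2,rotation=R);st("over")
move_l([*e,.094],feed=.08);st("near")
for z in(.084,.079,.074,.069):
    r=move_l([*e,z],feed=.02,max_force=10);s=st(z);print(r)
    if r:break
for n in("scene","top"):
    p,d=get_image(n);np.savez(n+"6.npz",p=p,d=d)
p=np.load("scene6.npz")["p"];crop(p,205,295,170,240,8,"pics/s6.png");st()
```

```text
over 19.33 tcp [420.6 -70.5 128. ] jaw -23.33 F [-1.  -0.3 -0.8] op 18.9
near 19.91 tcp [420.5 -70.1  93.8] jaw -23.32 F [ 0.5 -0.9 -0.2] op 18.4
0.084 20.56 tcp [420.6 -70.   84. ] jaw -23.3 F [-0.1 -0.9 -0.9] op 18.6
False
0.079 20.96 tcp [420.4 -69.9  78.8] jaw -23.3 F [-0.1 -0.  -0.4] op 18.4
False
0.074 21.36 tcp [420.4 -70.   73.8] jaw -23.3 F [ 0.5 -0.6 -1.2] op 18.9
False
0.069 21.76 tcp [420.4 -69.9  68.8] jaw -23.3 F [-0.3 -0.  -0.6] op 18.5
False
 21.86 tcp [420.6 -70.   69. ] jaw -23.3 F [-0.4  0.1 -0.8] op 18.5
```

View pics/s6.png

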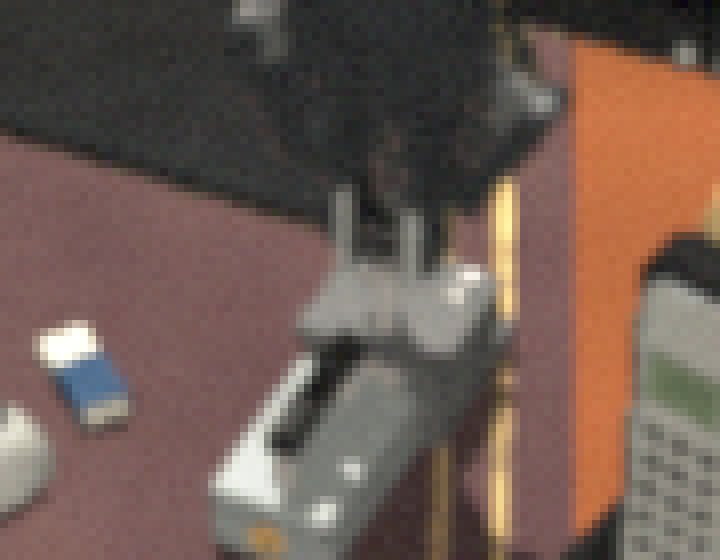

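The pin tip is through the top plate and shows no contact force. I'll carry on down.

Run:
```python
from m import *
e=np.array([.4206,-.0700])
for z in(.064,.059,.054,.050,.0475):
    r=move_l([*e,z],feed=.02,max_force=12);s=st(z);print(r)
    if r:break
```

```text
0.064 22.26 tcp [420.4 -69.9  63.8] jaw -23.3 F [-0.7 -0.3 -0.5] op 18.6
False
0.059 22.66 tcp [420.4 -69.9  58.8] jaw -23.3 F [ 0.7  0.1 -0.6] op 18.9
False
0.054 23.06 tcp [420.4 -69.9  53.8] jaw -23.3 F [ 0.4 -0.1 -0.9] op 18.7
False
0.05 23.41 tcp [420.4 -69.9  49.8] jaw -23.3 F [-0.5 -0.2 -0.1] op 18.9
False
0.0475 23.62 tcp [421.1 -70.1  48.6] jaw -23.29 F [-2.3  1.1  7.4] op 18.9
True
```

Run:
```python
from m import *
gripper_to(.05);st("rel")
s=observe();p=s["eef_pos"];move_l([*p[:2],.14],feed=.12);st("up")
movep([.36,-.40,.2],rot(np.radians(-23.3)));st("away")
for n in("scene","top"):
    p,d=get_image(n);np.savez(n+"7.npz",p=p,d=d)
crop(p,240,400,125,225,5,"pics/t7.png")
W=cloud("top",d)
P=W[(W[...,2]>.06)&(W[...,2]<.09)&(np.hypot(W[...,0]-.42,W[...,1]+.07)<.025)];print("knob",rect(P),P[:,2].mean())
h=fitrect("top",d,(.397,-.124),1.165,.064,.012,.058,.05,.065,R=.04);print("handle",np.round(h[0],4))
p=np.load("scene7.npz")["p"];crop(p,200,320,165,265,6,"pics/s7.png")
```

```text
rel 24.02 tcp [420.2 -69.8  47.6] jaw -23.3 F [0.1 0.7 0.2] op 50.1
up 24.94 tcp [419.6 -69.6 139.2] jaw -23.3 F [-0.1  0.2  0.6] op 49.8
away 26.23 tcp [ 360.3 -398.8  199.4] jaw -23.26 F [0.4 1.2 0.1] op 50.0
knob (array([421. , -69.9]), array([18.5, 18.5]), 0.5) 0.07507238675451049
handle [ 0.3976 -0.1246  1.171 ]
```

View pics/t7.png

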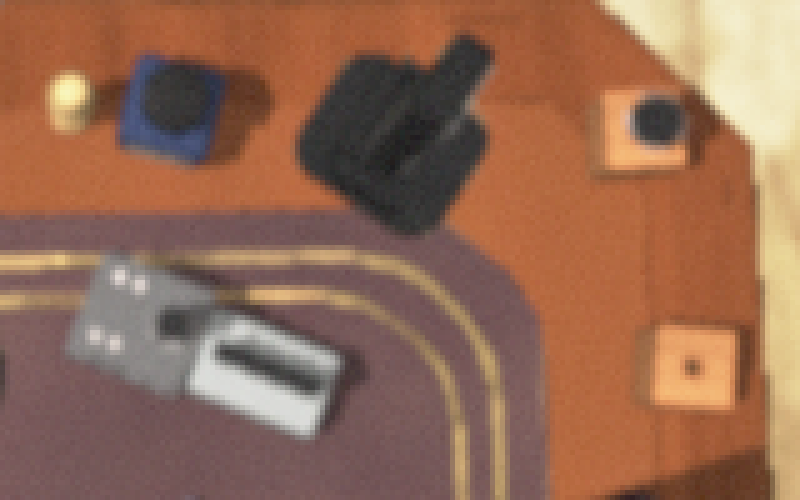

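View pics/s7.png

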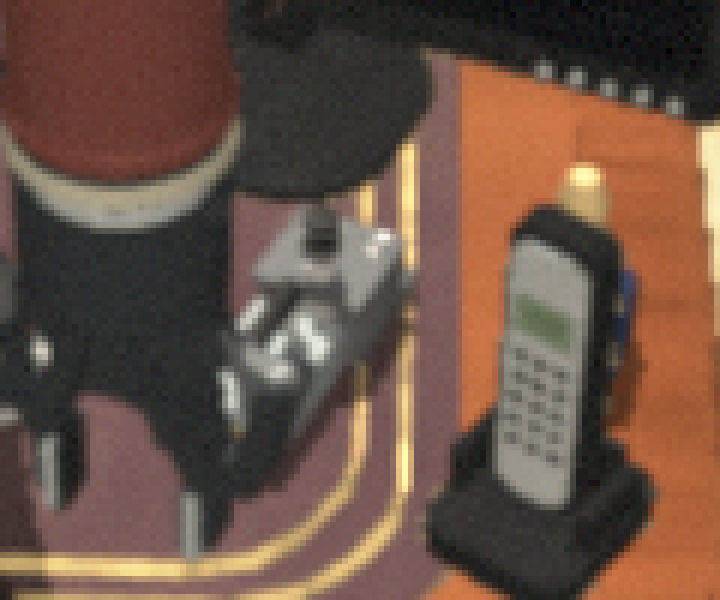

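The top view shows the pin upright in the anchor at zoom (178,322), with its knob top about 75 mm up. The box is flush against the anchor at (265,375), the spare pin is still in its rest at (657,120), and the bottle and seal haven't moved. The gripper is clear, so I'm handing in.

Run:
```python
from plant import *
job_done()
```

```text
the job is handed in; nothing more can be done
```

The key box is locked to the anchor with the long pin, and I handed the job in at about 26 s. No verdict is reported.

**What I did:** I gripped the box by its handle, slid it along the desk in line with the anchor, and pushed the tongue in until it stopped at about 21 N. I then centred the long pin by squeezing it in two directions and lifted it out. It went down through both eyes with almost no side force until the collar seated (7 N reading), and I let go.

**Last checks:**
- **Pin:** the knob is at (421.0, -69.9) mm. My estimates of the anchor's eye ranged over 420–422 mm in x and -69 to -71.5 mm in y. The knob top is about 75 mm up, against 76 mm expected, so the collar is seated.
- **Box:** it is flat on the desk and flush against the anchor.
- **Other things:** the spare pin, ink bottle and wax seal look unmoved. I never approached the glasses case, but my last close-up didn't show it fully.
- **Robot:** the gripper was clear of everything.

**Disagreements:**
- **Tongue depth:** the first push stopped about 2–3 mm earlier than I had estimated. Camera measurements put the tongue's eye about 1–1.6 mm short of the anchor's eye, within the 6 mm limit. I did not push again, and the pin later passed freely through both eyes.
- **Eye position:** the two ways of locating the anchor's eye differed by about 1.8 mm sideways. I aimed between them.

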